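# Check the drain hole of a rotor insert and show it to the inspection camera

## Robot

A 6-joint arm with a two-finger parallel gripper is mounted at the origin on the work surface. World frame = base frame: x ahead of the robot, y to its left, z up, the work surface at z = 0. Lengths are in m, angles in rad, forces in N, time in s.
With the tool pointing down it reaches from about 0.3 to 0.95 m from the base axis. Payload 3.1 kg.
Tool frame: the origin (TCP) lies midway between the tips of the shut fingers; the grasp point (between the pads) lies 19 mm behind it (arm.grip_depth is the distance from the TCP to the grasp point, in m); z points along the fingers, y is the line along which they close (so a half turn about z gives the same grasp; the last joint's range is limited). The gripper opens to 85 mm and grips with 20 to 120 N. Pads are 22 mm wide; open, the fingers measure 114 mm over their backs; the gripper's body (76 mm by 85 mm) begins 54 mm behind the grasp point. The pads swing forward as they close: fully open they stand 13 mm farther back than shut.
Start: joints at [1.248, 0.308, 1.634, -0, 1.2, -0.07], TCP at [0.156, 0.605, 0.231] pointing down, gripper open.
Joint ranges: [-3.06, 3.06], [-0.79, 1.96], [0.05, 2.63], [-1.19, 4.34], [0.05, 2.64], [-2.94, 2.94]. Speed limits (rad/s): [2.79, 2.79, 3.14, 3.14, 3.14, 3.14].

## Interface

Orientations are given as a unit quaternion [w, x, y, z].
In Python, from cell import telemetry, capture, ticket, arm gives the robot as it stands.
- The arm moves only by the shell command python3 -m inch 'ROWS'. ROWS is JSON, a list of rows, each a list of 5 numbers: the opening, from 0 (shut) to 1 (fully open), then the shift along the tool's x, y, z in mm, then the turn about the tool's z in rad. A call has 1 to 12 rows; each row shifts and turns the commanded pose from where the row before left it, along the tool's axes as they then stand; what a row does not reach is not made up. A row lasts 1/12 s, in which the tool goes at most 41.7 mm and 7.16 degrees, less where a joint would pass 70% of its speed; a pose out of reach is approached as far as the arm can. A call with a gripper value outside its range is refused whole. The fingers move at their own pace and stop on an object; the grip force is fixed at half the most. Time passes only in rows, so rows that do not move let the fingers close. It gives the time, the measured TCP pose, the force, the opening and the grip force at its end, in the units of the state.
- telemetry.get_state(): the state, without advancing time (a new reading comes with each control period).
- capture(name): name is "scene" or "side" or "wrist"; returns a dict with "img" (384x512x3 uint8, blue, green, red), "camera_matrix" (3x3 intrinsics, pixels), "R" (3x3) and "t" (3): a world point X has camera coordinates R X + t. Camera axes: x right, y down, z forward; pixel columns grow to the right and rows downward; lengths in m; the calibration is good to about 2 mm. A picture is of the moment at which its call begins. There is no depth.
- ticket.sign_off(): hands the job in; it is judged then, once.
The state is a dict: "t": time; "joint_positions": joint angles; "dq": joint speeds; "joint_torque": joint torques, N m; "ee_pos": TCP position; "eef_rot": TCP orientation; "wrist_force": force on the tool from outside, world axes, zero at the start; "torque": the same for the moment, N m; "finger_gap": finger opening in m; "grasp_force": force on a finger pad.
Only numpy, scipy, OpenCV 4.12 (cv2) and the standard library are available. Lean on these libraries where they do the work, as an engineer would, in place of code of your own. Each camera call takes 0.05 s, during which the arm holds its last target. There are 200 camera calls.

## Task

Check the yellow rotor insert's drain hole: take the green-handled steel check pin from its black block and push it all the way down through the red-ringed hole of the yellow insert, then let it stand there. Then, with the pin still in, lift the yellow insert out of the rotor by its grey grip and hold it up to the tilted inspection camera, underside squarely facing the lens and centred on it, 150 mm from the glass. Finish while holding it still there, clear of the rotor and the camera, and leave the blue insert, the jar and the tube rack where they are.

Things in the scene. Friction and masses are not known exactly. Their poses are not given: they have to be found in the camera images.
- insert: Yellow plastic tube insert, the part to check: block 90 (x) x 60 (y) x 30 (z) mm, 0.18 kg, loose in a rotor bucket, underside 45 mm above the work surface. Origin: centre of its underside, z up. It carries a grey grip blade and a drain hole (see the points). Two 16 mm holes at x = -31, y = +-15 mm are tube pockets, not for the pin.
- insert_hole (a point): Centre of the drain hole's mouth in the insert's top face (x = 32, y = 0, z = 30 mm in the insert's frame). A red ring marks it. Vertical through hole, 12 mm diameter, rim chamfered 2 mm; below the insert is open air down to the work surface.
- insert_grip (a point): Point in the grey upright grip blade on the insert, at x = -6, y = 0, z = 60 mm in the insert's frame. The blade is 22 (x) x 12 (y) mm, from z = 30 to 74 mm, centred at x = -6: pinch it across y.
- pin: Check pin, 0.07 kg, upright in its block. Origin: on its axis at the underside of the brass collar, z up. Below: steel shaft 10 mm diameter, 48 mm long, last 8 mm tapered to 5 mm. Collar 20 mm diameter, z = 0 to 5 mm. Above: round green handle 14 mm diameter, z = 5 to 43 mm. Fully home, the collar lies on the insert's top and 18 mm of shaft stick out below it.
- pin_tip (a point): Lower end of the pin's shaft, 48 mm below its origin.
- block: Black block that stores the pin, fixed, 55 x 55 x 60 mm, with a 12 mm vertical hole in the middle; origin at the centre of its underside. The pin's collar rests on its top, 60 mm above the work surface. It may stand left or right of the rotor.
- rotor: Aluminium centrifuge rotor, fixed, does not turn; origin on its vertical axis at the work surface. Four rectangular buckets, centres 90 mm from the axis, long sides tangential, walls up to 60 mm above the surface; inserts have 2 mm play and lift straight out. Yellow and blue insert sit across from each other, two buckets are empty. Outer corners 137 mm from the axis, hub top 72 mm high.
- camera: Round blue inspection camera head, 62 mm diameter, white ring light and dark lens, on a low white stand (fixed). Origin: centre of the lens glass, 80 mm above the work surface. Its z axis is the viewing direction: upwards, leaning 25 degrees from vertical, roughly towards the robot. Stands left or right of the rotor, the block on the other side.
- focus (a point): The point on the camera's viewing axis 150 mm in front of the lens glass (216 mm above the work surface), where the centre of the insert's underside belongs; orientation as the camera's, so the insert's z axis is to run along this z axis. Turn about that axis does not matter.
- blue_insert: Blue insert, the same shape as the yellow one, loose in the bucket across the hub: leave it alone. Origin: centre of its underside.
- jar: Loose closed sample jar with red cap, 48 mm diameter, 65 mm high, beyond the rotor to the left. Origin: centre of its underside.
- rack: Loose black tube rack, 60 x 130 mm, 92 mm high with its capped tubes, beyond the rotor. Origin: centre of its underside.
Not all that is in view belongs to the job. Several things have the shape of the insert; the one meant has the colours described above. Several things look just like the part that bears camera: the one meant starts nearest to the robot's base.

How it is judged:
On the way, in this order (a step that is already met when the one before it is completed fails the run):
1. the check pin is fully home in the drain hole and let go, with the yellow insert still in its bucket (x of pin in the frame of insert between 0.028 and 0.036 m and y of pin in the frame of insert between -0.004 and 0.004 m and z of pin in the frame of insert between 0.026 and 0.034 m and angle between the z axis of pin and the z axis of insert, either way round below 0.15 rad and distance of insert from where it was at the start of the episode below 0.012 m and contact force between pin and the fingers below 0.1 N), for 0.2 s.
2. the yellow insert is lifted clear of the rotor with the pin in it (height (world z) of insert above 0.09 m and x of pin in the frame of insert between 0.028 and 0.036 m and y of pin in the frame of insert between -0.004 and 0.004 m and z of pin in the frame of insert between 0.026 and 0.034 m and angle between the z axis of pin and the z axis of insert, either way round below 0.15 rad), for 0.1 s.
At the end, for the whole second after the job is handed in: The fingers hold the yellow insert still in the air, upright way, underside centre within 22 mm of the focus point, axis within 0.19 rad of the viewing axis; the pin is home in the drain hole (4 mm, 0.15 rad), untouched by the fingers; neither touches rotor or camera (distance between insert and focus below 0.022 m and angle between the z axis of insert and the z axis of camera, either way round below 0.19 rad and angle between insert's own z axis and vertical below 0.9 rad and x of pin in the frame of insert between 0.028 and 0.036 m and y of pin in the frame of insert between -0.004 and 0.004 m and z of pin in the frame of insert between 0.026 and 0.034 m and angle between the z axis of pin and the z axis of insert, either way round below 0.15 rad and contact force between insert and the fingers above 1 N and contact force between insert and rotor below 0.1 N and contact force between each of insert, pin and camera below 0.1 N and contact force between pin and the fingers below 0.1 N and linear speed of insert below 0.02 m/s and angular speed of insert below 0.9 rad/s); the arm keeps its last pose, push and grip.
It fails at once if the blue insert is moved more than 15 mm (distance of blue_insert from where it was at the start of the episode above 0.015 m).
It fails at once if the jar is moved more than 20 mm or tipped (distance of jar from where it was at the start of the episode above 0.02 m or angle between jar's own z axis and vertical above 0.4 rad).
It fails at once if the tube rack is moved more than 20 mm or tipped (distance of rack from where it was at the start of the episode above 0.02 m or angle between rack's own z axis and vertical above 0.4 rad).
It also fails if it takes over 58 s, if anything falls off the work surface, if the arm or the gripper's body presses on something with over 40 N, if the wrist force passes 120 N, or if a joint passes its speed limit or range.

## Working session

There is one attempt and no reset: what is moved stays moved. The work goes in short steps, Python scripts to look and compute and a shell command to move; the robot and the scene stay as the last step left them, time stands still between calls to the robot, and variables do not carry over. Pictures are saved under pics/ and viewed, at most 10 in all, crops included, and the job is handed in when it is done.

View pics/scene0.png

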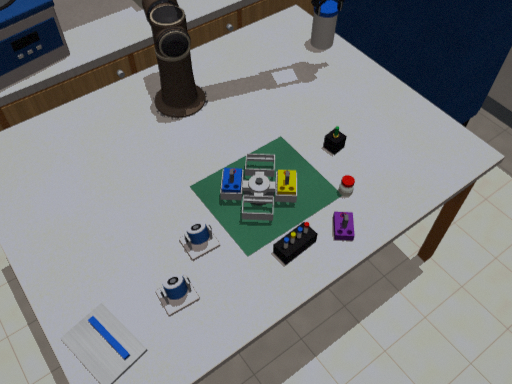

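View pics/side0.png

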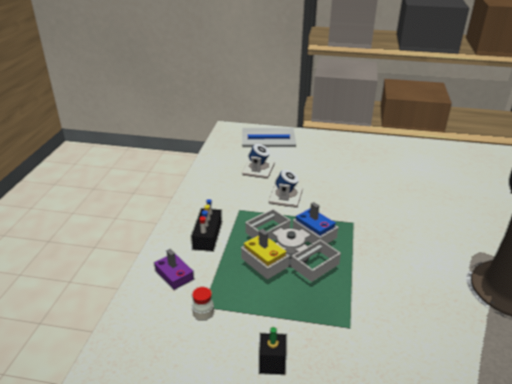

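```bash
cat > h.py <<'E'
import numpy as np,cv2,pickle
def ray(c,p):
    o=-c["R"].T@c["t"]; v=c["R"].T@np.linalg.solve(c["camera_matrix"],[p[0],p[1],1.]); return o,v/np.linalg.norm(v)
def plane(c,p,z):
    o,v=ray(c,p); return o+v*(z-o[2])/v[2]
def tri(cs,ps):
    A=np.zeros((3,3));b=np.zeros(3)
    for c,p in zip(cs,ps):
        o,v=ray(c,p);M=np.eye(3)-np.outer(v,v);A+=M;b+=M@o
    return np.linalg.solve(A,b)
def proj(c,X):
    x=c["camera_matrix"]@(c["R"]@np.array(X)+c["t"]); return x[:2]/x[2]
def blobs(img,lo,hi,amin=8,show=True):
    m=cv2.inRange(cv2.cvtColor(img,cv2.COLOR_BGR2HSV),np.array(lo),np.array(hi))
    n,l,s,ce=cv2.connectedComponentsWithStats(m)
    return sorted([(int(s[i,4]),ce[i].round(1).tolist(),s[i,:4].tolist()) for i in range(1,n) if s[i,4]>=amin],reverse=True)
COL=dict(yellow=((22,150,90),(34,255,255)),green=((50,120,60),(75,255,255)),blue=((105,150,60),(125,255,255)),red1=((0,150,80),(8,255,255)),red2=((172,150,80),(180,255,255)))
E
python3 - <<'E'
from h import *
d=pickle.load(open('c0.pkl','rb'))
for n in d:
    print(n,d[n]["camera_matrix"][0,0])
    if n=="wrist": continue
    for k in COL: print(k,blobs(d[n]["img"],*COL[k])[:6])
s,e=d["scene"]["img"],d["side"]["img"]
a=cv2.resize(s[120:270,170:370],None,fx=4,fy=4,interpolation=cv2.INTER_CUBIC)
b=cv2.resize(e[160:380,140:360],(600,600),interpolation=cv2.INTER_CUBIC)
cv2.imwrite('pics/a.png',a);cv2.imwrite('pics/b.png',b)
E
```

```text
scene 491.59587261479413
yellow [(323, [286.4, 181.0], [277, 170, 19, 23]), (21, [292.9, 233.8], [291, 232, 5, 5])]
green [(2613, [278.8, 200.9], [210, 138, 130, 116]), (349, [208.9, 188.3], [191, 170, 31, 38]), (53, [258.4, 163.8], [248, 162, 20, 6]), (50, [238.5, 164.2], [228, 159, 17, 10]), (22, [248.4, 204.6], [245, 203, 10, 5]), (19, [261.7, 209.2], [258, 206, 10, 6])]
blue [(539, [19.6, 8.2], [0, 0, 52, 23]), (368, [231.6, 180.7], [222, 168, 20, 24]), (366, [108.5, 337.4], [88, 316, 41, 43]), (260, [328.7, 8.2], [320, 0, 18, 17]), (182, [177.3, 291.4], [166, 282, 21, 17]), (162, [199.9, 236.6], [190, 228, 19, 16])]
red1 [(99, [347.9, 180.3], [342, 176, 13, 10]), (16, [306.2, 223.7], [304, 222, 5, 4])]
red2 []
side 485.27333542396605
yellow [(575, [264.5, 250.1], [245, 236, 41, 29]), (28, [272.5, 344.4], [268, 341, 10, 7]), (18, [206.7, 207.0], [205, 205, 4, 5])]
green [(76, [272.7, 335.4], [270, 328, 6, 16])]
blue [(399, [314.3, 221.8], [296, 210, 39, 24]), (120, [268.5, 136.0], [249, 135, 40, 3]), (30, [280.6, 180.4], [277, 177, 10, 7]), (23, [203.7, 212.5], [201, 210, 6, 6]), (13, [252.9, 153.2], [251, 151, 6, 4]), (8, [208.8, 201.2], [208, 200, 3, 4])]
red1 [(242, [201.6, 295.0], [193, 287, 18, 17]), (30, [201.5, 219.4], [199, 216, 6, 7])]
red2 []
wrist 283.34881700129483
```

View pics/a.png

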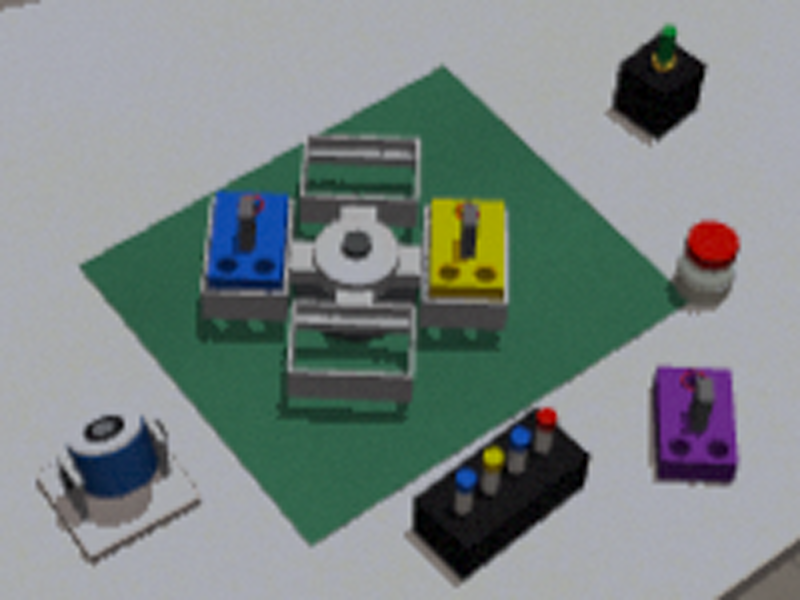

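View pics/b.png

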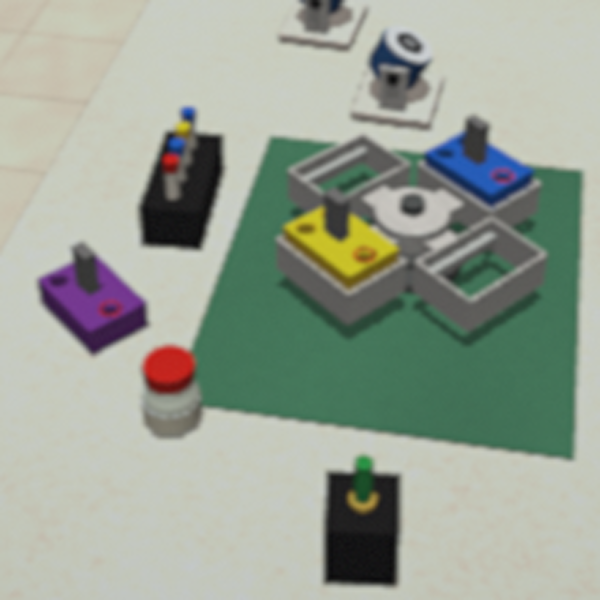

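Run:
```python
from h import *
d=pickle.load(open('c0.pkl','rb'))
S,E=d["scene"],d["side"]
A=lambda x,y:(170+x/4,120+y/4); B=lambda x,y:(140+x*220/600,160+y*220/600)
f=lambda v:(np.array(v)*1000).round(1).tolist()
print("collar",f(tri([S,E],[A(664,62),B(363,500)])), f(plane(S,A(664,62),.065)),f(plane(E,B(363,500),.065)))
print("handle top",f(tri([S,E],[A(669,32),B(363,463)])))
print("ring",f(tri([S,E],[A(467,211),B(365,253)])),f(plane(S,A(467,211),.075)),f(plane(E,B(365,253),.075)))
p1,p2=plane(S,A(450,272),.075),plane(S,A(486,274),.075);print("pockets",f(p1),f(p2),f(plane(E,B(306,229),.075)))
print("blade top",f(tri([S,E],[A(470,208),B(338,195)])))
print("lens",f(tri([S,E],[A(104,429),B(407,43)])),f(plane(S,A(104,429),.08)),f(plane(E,B(407,43),.08)))
print("other lens",f(plane(S,(175,282),.08)))
print("plate S",[f(plane(S,A(*p),.004)) for p in((38,484),(92,563),(199,500))],"E",[f(plane(E,B(*p),.004)) for p in((352,117),(430,127),(443,78))])
print("jar",f(plane(S,A(712,244),.065)),f(plane(E,B(168,365),.065)),"hub",f(plane(S,A(356,243),.078)),f(plane(E,B(413,205),.078)))
print("rack",f(plane(S,A(547,417),.092)),f(plane(S,A(467,479),.092)))
W=d["wrist"];p=-W["R"].T@W["t"];print("wrist z dir",W["R"][2].round(3),"x",W["R"][0].round(3))
```

```text
collar [547.5, 321.6, 59.5] [553.2, 318.0, 65.0] [545.1, 324.7, 65.0]
handle top [548.1, 320.5, 98.4]
ring [586.0, 64.0, 74.4] [588.3, 64.1, 75.0] [584.4, 63.4, 75.0]
pockets [629.6, 13.1, 75.0] [648.5, 35.3, 75.0] [642.2, 40.4, 75.0]
blade top [613.5, 42.9, 119.9]
lens [593.0, -294.1, 79.0] [593.9, -294.3, 80.0] [592.5, -292.8, 80.0]
other lens [713.0, -439.7, 80.0]
plate S [[561.1, -343.0, 4.0], [646.0, -346.4, 4.0], [648.5, -249.2, 4.0]] E [[645.3, -247.7, 4.0], [557.4, -244.9, 4.0], [553.8, -347.6, 4.0]]
jar [729.6, 210.8, 65.0] [721.6, 219.9, 65.0] hub [562.5, -31.7, 78.0] [550.6, -9.3, 78.0]
rack [790.7, -22.5, 92.0] [797.2, -105.5, 92.0]
wrist z dir [ 0.3   -0.078 -0.951] x [ 0.249  0.968 -0.001]
```

```bash
python3 -m inch '[[1,0,0,0,0.12],[1,0,0,0,0.12],[1,0,0,0,0.12],[1,-38,-0.5,0,0],[1,-38,-0.5,5,0],[1,-38,-0.5,5,0],[1,-38,-0.5,5,0],[1,-38,-0.5,5,0],[1,-38,-0.5,5,0],[1,-38,-0.5,5,0],[1,-38,-0.5,5,0],[1,-38,-0.5,5,0]]'
python3 -m inch '[[1,-30,-0.5,5,0],[1,-30,-0.5,5,0],[1,-20,0,0,0],[1,0,0,0,0],[1,0,0,0,0]]'
cat >> h.py <<'E'
from scipy.spatial.transform import Rotation as Rn
def T(st):
    q=st["eef_rot"];R=Rn.from_quat([q[1],q[2],q[3],q[0]]).as_matrix();return R,np.array(st["ee_pos"])
def rel(st,tgt,xang=None):
    R,p=T(st);d=R.T@(np.array(tgt)-p)*1000;a=np.degrees(np.arctan2(R[1,0],R[0,0]));s="tool-delta mm %s pos %s xang %.1f tilt %.2f gap %.1f"%(d.round(1),(p*1000).round(1),a,np.degrees(np.arccos(-R[2,2])),st["finger_gap"]*1000)
    if xang is not None: s+=" turn %.3f"%np.radians((a-xang+180)%360-180)
    print(s)
E
python3 - <<'E'
from h import *
from cell import *
c=capture("wrist");s=telemetry.get_state();pickle.dump((c,s),open('c1.pkl','wb'))
rel(s,[.548,.322,.15],145)
for k in COL:print(k,blobs(c["img"],*COL[k],amin=20)[:5])
print(proj(c,[.548,.322,.1]),proj(c,[.548,.322,.06]))
cv2.imwrite('pics/w1.png',c["img"])
E
```

```text
t: 1.15
ee_pos: [0.4346, 0.4033, 0.1908]
eef_rot: [-0.0, 0.302, 0.953, -0.0]
wrist_force: [0.6, -0.4, -0.1]
finger_gap: 0.0854
grasp_force: 0.0
t: 1.57
ee_pos: [0.4989, 0.357, 0.1807]
eef_rot: [-0.0, 0.303, 0.953, -0.0]
wrist_force: [0.4, 1.0, 0.1]
finger_gap: 0.0853
grasp_force: 0.0
tool-delta mm [-61.4  -0.4  30.8] pos [498.1 357.7 180.8] xang 144.8 tilt 0.08 gap 85.3 turn -0.003
yellow [(435, [95.6, 375.8], [73, 368, 47, 16]), (103, [256.8, 232.8], [246, 228, 20, 14]), (51, [96.3, 378.5], [91, 374, 13, 8])]
green [(7849, [72.6, 247.1], [0, 204, 158, 95]), (3251, [191.1, 309.0], [158, 258, 84, 89]), (755, [110.5, 199.4], [92, 176, 47, 43]), (183, [60.5, 282.7], [14, 276, 72, 25]), (163, [255.1, 256.8], [248, 250, 16, 15])]
blue []
red1 [(50, [97.4, 376.7], [89, 371, 17, 13])]
red2 []
[254.3536233  255.65331041] [254.53232747 234.72926238]
```

View pics/w1.png

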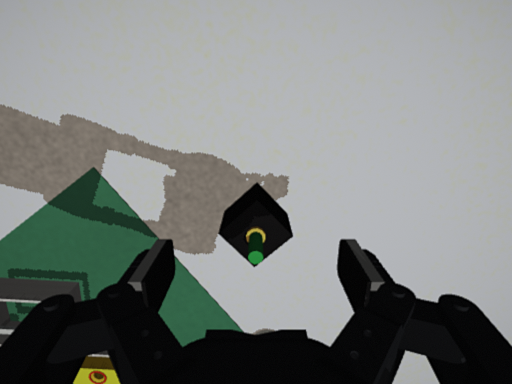

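Run:
```python
from h import *
c,s=pickle.load(open('c1.pkl','rb'))
g=plane(c,(255.1,256.8),.103);r=plane(c,(256.5,236),.065);print(g.round(4),r.round(4))
rel(s,[*((g+r)/2)[:2],.071],145)
m=blobs(c["img"],(0,0,0),(180,255,45),200);print(m[:6])
```

```text
[0.5478 0.323  0.103 ] [0.5482 0.3243 0.065 ]
tool-delta mm [-60.5   1.  109.8] pos [498.1 357.7 180.8] xang 144.8 tilt 0.08 gap 85.3 turn -0.003
[(38172, [252.1, 335.9], [0, 239, 512, 145]), (3269, [255.2, 222.7], [219, 183, 73, 78])]
```

```bash
python3 -m inch '[[1,-30,0.5,0,0],[1,-30,0.5,15,0],[1,-0.5,0,25,0],[1,0,0,25,0],[1,0,0,25,0],[1,0,0,20,0],[1,0,0,0,0],[1,0,0,0,0]]'
python3 - <<'E'
from h import *
from cell import *
rel(telemetry.get_state(),[.548,.3236,.071],145)
E
```

```text
t: 2.28
ee_pos: [0.5463, 0.3244, 0.07]
eef_rot: [-0.001, 0.301, 0.954, -0.001]
wrist_force: [-0.2, 0.0, 0.2]
finger_gap: 0.0855
grasp_force: 0.0
tool-delta mm [-1.9  0.3 -1. ] pos [546.3 324.4  70. ] xang 145.0 tilt 0.21 gap 85.5 turn -0.000
```

```bash
python3 -m inch '[[0.8,-2,0,-1,0],[0,0,0,0,0],[0,0,0,0,0],[0,0,0,0,0],[0,0,0,0,0],[0,0,0,0,0],[0,0,0,0,0],[0,0,0,0,0]]'
python3 -m inch '[[0,0,0,-10,0],[0,0,0,-25,0],[0,0,0,-30,0],[0,0,0,-30,0],[0,0,0,-30,0],[0,0,0,0,0],[0,0,0,0,0]]'
python3 - <<'E'
from h import *
from cell import *
s=telemetry.get_state()
rel(s,[.586,.064,.195],145)
c=capture("wrist");pickle.dump((c,s),open('c2.pkl','wb'))
cv2.imwrite('pics/w2.png',c["img"])
print(blobs(c["img"],*COL["green"])[:4])
E
```

```text
t: 2.95
ee_pos: [0.55, 0.3223, 0.073]
eef_rot: [-0.0, 0.302, 0.953, -0.001]
wrist_force: [-2.1, -2.5, 4.9]
finger_gap: 0.0121
grasp_force: 58.4
t: 3.53
ee_pos: [0.552, 0.3239, 0.2006]
eef_rot: [0.002, 0.302, 0.953, 0.002]
wrist_force: [-0.5, -0.4, -0.9]
finger_gap: 0.0122
grasp_force: 59.1
tool-delta mm [-177.3 -193.1    4.9] pos [552.  323.9 200.6] xang 144.9 tilt 0.39 gap 12.2 turn -0.002
[(19178, [102.0, 208.6], [0, 112, 214, 176]), (1103, [26.8, 256.9], [0, 244, 54, 28]), (529, [255.6, 267.7], [243, 256, 26, 25]), (106, [152.3, 322.5], [143, 314, 19, 19])]
```

```bash
python3 -m inch '[[0,-18,-30,0,0],[0,-18,-30,0,0],[0,-18,-30,0,0],[0,-18,-30,0,0],[0,-18,-30,0,0],[0,-18,-30,0,0],[0,-9,-13,0,0],[0,0,0,0,0],[0,0,0,0,0],[0,0,0,0,0]]'
python3 - <<'E'
from h import *
from cell import *
s=telemetry.get_state()
rel(s,[.586,.064,.195],145)
c=capture("wrist");pickle.dump((c,s),open('c3.pkl','wb'))
cv2.imwrite('pics/w3.png',c["img"])
for k in COL:print(k,blobs(c["img"],*COL[k],amin=20)[:5])
E
```

```text
t: 4.42
ee_pos: [0.534, 0.0981, 0.1959]
eef_rot: [-0.001, 0.302, 0.953, -0.0]
wrist_force: [0.7, -0.7, -0.4]
finger_gap: 0.0121
grasp_force: 59.0
tool-delta mm [-62.2   2.1   0.7] pos [534.   98.1 195.9] xang 144.9 tilt 0.14 gap 12.1 turn -0.002
yellow [(201, [281.0, 226.4], [270, 219, 19, 18]), (135, [247.0, 287.6], [243, 276, 9, 22]), (92, [266.2, 288.3], [264, 277, 6, 22]), (92, [236.0, 221.8], [231, 217, 13, 14])]
green [(14373, [189.3, 137.9], [4, 0, 394, 273]), (2183, [183.6, 170.5], [142, 146, 79, 46]), (2133, [326.1, 227.7], [291, 184, 88, 82]), (569, [255.8, 267.8], [243, 256, 27, 26]), (429, [125.0, 286.7], [95, 256, 62, 52])]
blue [(3909, [93.4, 244.9], [54, 206, 72, 85]), (149, [84.1, 226.2], [77, 220, 15, 13])]
red1 [(1108, [443.0, 250.2], [424, 230, 40, 39])]
red2 [(25, [92.0, 225.6], [88, 219, 7, 15])]
```

View pics/w3.png

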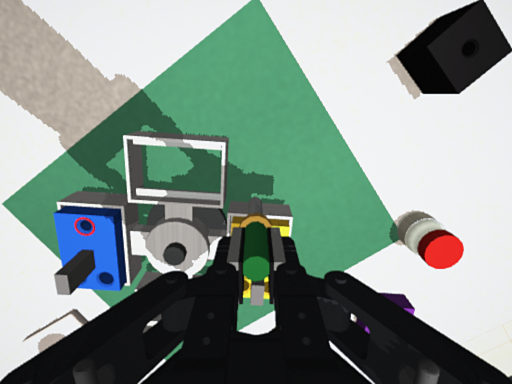

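```bash
python3 -m inch '[[0,15,25,0,0],[0,15,25,0,0],[0,0,0,0,0],[0,0,0,0,0],[0,0,0,0,0]]'
python3 - <<'E'
from h import *
from cell import *
s=telemetry.get_state()
rel(s,[.586,.064,.195],145)
c=capture("wrist");pickle.dump((c,s),open('c3.pkl','wb'))
for k in COL:print(k,blobs(c["img"],*COL[k],amin=12)[:5])
q=proj(c,[.586,.064,.075]);print(q)
x,y=int(q[0]),int(q[1]);x0,y0=max(x-75,0),max(y-60,0);print(x0,y0)
cv2.imwrite('pics/w4.png',cv2.resize(c["img"][y0:y0+120,x0:x0+160],None,fx=5,fy=5,interpolation=cv2.INTER_CUBIC))
E
```

```text
t: 4.88
ee_pos: [0.5385, 0.1566, 0.1968]
eef_rot: [-0.0, 0.3, 0.954, -0.0]
wrist_force: [0.4, 0.2, -1.1]
finger_gap: 0.0124
grasp_force: 59.1
tool-delta mm [-92.  -48.7   1.8] pos [538.5 156.6 196.8] xang 145.0 tilt 0.06 gap 12.4 turn 0.000
yellow [(808, [196.8, 257.4], [185, 241, 32, 38]), (75, [209.0, 259.8], [205, 255, 9, 12])]
green [(16467, [182.3, 162.0], [0, 29, 357, 249]), (1920, [136.6, 193.4], [102, 173, 72, 42]), (625, [256.1, 269.0], [243, 256, 27, 34]), (343, [90.9, 308.0], [70, 280, 43, 45]), (160, [249.9, 313.0], [237, 299, 36, 27])]
blue [(3785, [53.3, 267.3], [12, 231, 75, 80]), (134, [42.1, 250.8], [35, 245, 15, 12])]
red1 [(1032, [392.3, 272.4], [374, 253, 38, 38]), (31, [207.0, 257.9], [203, 253, 13, 15])]
red2 [(25, [42.3, 256.2], [34, 253, 18, 6]), (16, [42.6, 243.9], [37, 243, 12, 5])]
[209.61077428 260.53492037]
134 200
```

View pics/w4.png

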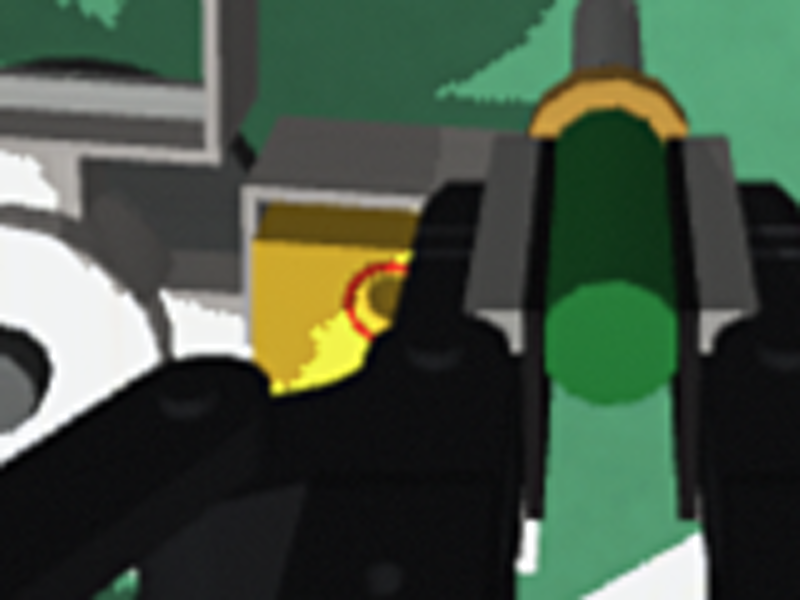

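Run:
```python
from h import *
c,s=pickle.load(open('c3.pkl','rb'))
R,p=T(s)
for dz in(-.005,-.008):
    e=plane(c,(255.8,214),p[2]+dz);print("collar centre in tool",(R.T@(e-p)*1000+[10,0,0]).round(1))
h=plane(c,(256.1,268.5),p[2]+.03);print("handle top ctr in tool",(R.T@(h-p)*1000).round(1))
r=plane(c,(211,260),.075);print("ring",r.round(4)); rel(s,r)
```

```text
collar centre in tool [23.9  1.   5. ]
collar centre in tool [22.6  1.   8. ]
handle top ctr in tool [  1.7   1.1 -30. ]
ring [0.5863 0.0656 0.075 ]
tool-delta mm [-91.4 -47.  121.8] pos [538.5 156.6 196.8] xang 145.0 tilt 0.06 gap 12.4
```

```bash
python3 -m inch '[[0,-23,-12,0,0],[0,-23,-12,0,0],[0,-23,-12,0,0],[0,-24,-12,0,0],[0,0,0,15,0],[0,0,0,15,0],[0,0,0,10,0],[0,0,0,0,0],[0,0,0,0,0],[0,0,0,0,0]]'
python3 - <<'E'
from h import *
from cell import *
s=telemetry.get_state()
rel(s,[.5863,.0656,.157]);R,p=T(s)
print("pin est",((p+R@[.0017,.0011,0])*1000).round(1))
for n in("scene","side"):
    c=capture(n);q=proj(c,[.5863,.0656,.075]);print(n,blobs(c["img"],*COL["green"])[:6]);x,y=int(q[0]),int(q[1])
    cv2.imwrite(f'pics/{n}5.png',c["img"])
    k=cv2.resize(c["img"][y-40:y+30,x-35:x+35],(400,400),interpolation=cv2.INTER_CUBIC)
    o=k if n=="scene" else np.hstack([o,k])
cv2.imwrite('pics/5.png',o)
E
```

```text
t: 5.77
ee_pos: [0.5878, 0.0631, 0.1578]
eef_rot: [0.0, 0.302, 0.953, 0.0]
wrist_force: [-0.1, 1.4, 0.7]
finger_gap: 0.0119
grasp_force: 59.1
tool-delta mm [2.7 1.2 0.8] pos [587.8  63.1 157.8] xang 144.9 tilt 0.05 gap 11.9
pin est [587.1  65.  157.8]
scene [(2599, [268.5, 206.5], [191, 158, 148, 97]), (107, [269.1, 150.1], [255, 145, 27, 12]), (54, [264.1, 208.1], [256, 204, 16, 8]), (47, [280.0, 163.4], [276, 158, 9, 12]), (41, [265.9, 164.4], [260, 162, 13, 6]), (30, [248.0, 207.1], [244, 203, 10, 8])]
side []
```

View pics/5.png

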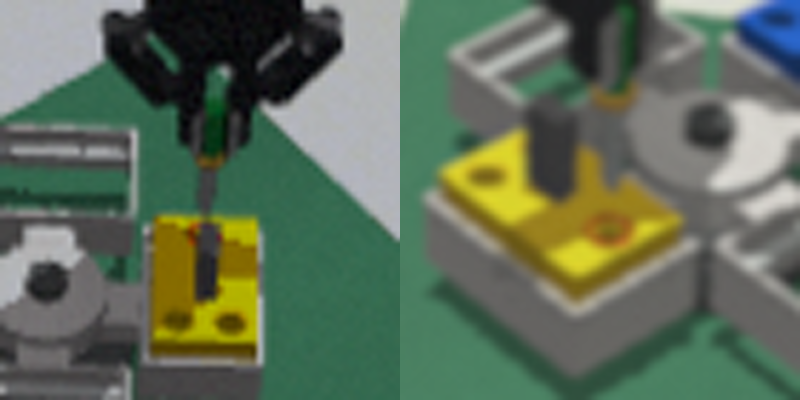

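```bash
python3 -m inch '[[0,0.7,0,10,0],[0,0,0,10,0],[0,0,0,10,0],[0,0,0,10,0],[0,0,0,8,0],[0,0,0,8,0],[0,0,0,6,0],[0,0,0,0,0],[0,0,0,0,0]]'
```

```text
t: 6.62
ee_pos: [0.586, 0.0632, 0.0944]
eef_rot: [-0.001, 0.302, 0.953, -0.001]
wrist_force: [0.7, -0.0, -1.4]
finger_gap: 0.0121
grasp_force: 59.1
```

```bash
python3 -m inch '[[0,0,0,3,0],[0,0,0,2,0],[0,0,0,1,0],[0,0,0,0,0]]'; python3 -m inch '[[0,0,0,1,0],[0,0,0,1,0],[0,0,0,0,0]]'
```

```text
t: 6.95
ee_pos: [0.5866, 0.0633, 0.0891]
eef_rot: [-0.0, 0.302, 0.953, -0.0]
wrist_force: [0.3, 0.7, -0.9]
finger_gap: 0.0126
grasp_force: 59.1
t: 7.2
ee_pos: [0.5872, 0.0634, 0.088]
eef_rot: [0.0, 0.302, 0.953, -0.0]
wrist_force: [-0.9, -0.2, 2.6]
finger_gap: 0.0124
grasp_force: 59.5
```

```bash
python3 -m inch '[[0,0,0,1,0],[0,0,0,1,0],[0,0,0,0,0]]'; python3 -m inch '[[0.35,0,0,0,0],[0.35,0,0,0,0],[0.35,0,0,0,0],[0.35,0,0,0,0],[0.35,0,0,0,0],[0.35,0,0,0,0]]'
python3 -m inch '[[0.35,0,0,-10,0],[0.35,0,0,-20,0],[0.35,0,0,-30,0],[0.35,0,0,-30,0],[0.35,20,0,-10,0],[0.35,40,0,0,0],[0.35,0,0,0,0],[0.35,0,0,0,0]]'
python3 - <<'E'
from h import *
from cell import *
s=telemetry.get_state()
rel(s,[.5863,.0656,.157],145)
W=capture("wrist");cs={n:capture(n) for n in("scene","side")}
pickle.dump((W,s,cs),open('c6.pkl','wb'))
for k in COL:print(k,blobs(W["img"],*COL[k],amin=12)[:5])
cv2.imwrite('pics/w6.png',W["img"])
q=proj(cs["side"],[.5863,.0656,.075]).astype(int)
k=cv2.resize(cs["side"]["img"][q[1]-40:q[1]+30,q[0]-40:q[0]+30],(288,288),interpolation=cv2.INTER_CUBIC)
w=W["img"].copy();w[:288,:288]=k;cv2.imwrite('pics/6.png',np.hstack([W["img"][96:,:],k]))
E
```

```text
t: 7.45
ee_pos: [0.5873, 0.0634, 0.0879]
eef_rot: [-0.0, 0.302, 0.953, -0.0]
wrist_force: [-4.8, -0.4, 12.8]
finger_gap: 0.0121
grasp_force: 60.6
t: 7.95
ee_pos: [0.5867, 0.0634, 0.0849]
eef_rot: [-0.0, 0.302, 0.953, -0.0]
wrist_force: [-0.4, -0.5, 0.4]
finger_gap: 0.0297
grasp_force: 0.0
t: 8.62
ee_pos: [0.5362, 0.0988, 0.1858]
eef_rot: [-0.0, 0.301, 0.954, -0.0]
wrist_force: [0.1, 0.2, -0.3]
finger_gap: 0.0297
grasp_force: 0.0
tool-delta mm [-60.    1.6  28.8] pos [536.2  98.8 185.8] xang 145.0 tilt 0.02 gap 29.7 turn 0.000
yellow [(3362, [254.3, 260.5], [225, 219, 61, 84])]
green [(15333, [184.2, 134.6], [0, 0, 400, 278]), (2315, [178.7, 171.3], [137, 146, 81, 47]), (1722, [326.9, 228.6], [290, 191, 89, 85]), (492, [256.0, 311.1], [223, 284, 67, 48]), (307, [256.1, 257.1], [249, 239, 15, 33])]
blue [(4218, [85.8, 247.9], [44, 208, 76, 88]), (163, [75.6, 229.0], [68, 222, 16, 14])]
red1 [(1171, [447.0, 253.9], [427, 233, 41, 40]), (36, [254.3, 232.4], [246, 230, 19, 9])]
red2 [(16, [71.2, 234.7], [67, 231, 11, 7]), (14, [73.4, 220.6], [70, 220, 8, 3]), (13, [82.0, 224.2], [79, 221, 7, 7])]
```

View pics/6.png

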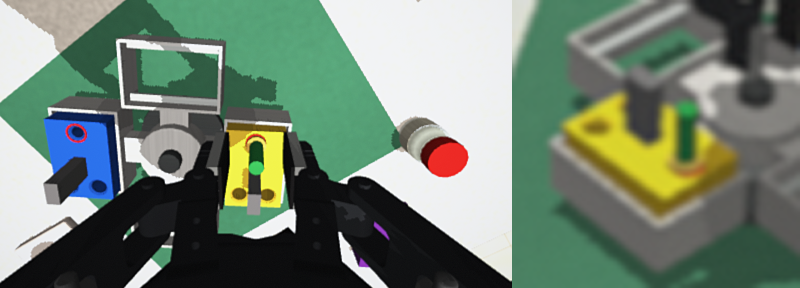

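Run:
```python
from h import *
W,s,cs=pickle.load(open('c6.pkl','rb'))
m=cv2.inRange(cv2.cvtColor(W["img"],cv2.COLOR_BGR2HSV),np.array((22,120,70)),np.array((36,255,255)))
a,b=plane(W,(239,289),.075),plane(W,(267,290),.075)
print("pockets",a.round(4),b.round(4))
y=(b-a)[:2];print("y ang",np.degrees(np.arctan2(y[1],y[0])),"len",np.linalg.norm(y))
h=plane(W,(256.5,263),.118);print("handle top",h.round(4))
mid=(a+b)/2;ring=np.array([.5863,.0656,.075]);print("x ang",np.degrees(np.arctan2(*(ring-mid)[1::-1])),np.linalg.norm(ring-mid))
r2=ring[:2]*.5+h[:2]*.5
an=np.radians(144.5);g=r2-.038*np.array([np.cos(an),np.sin(an)]);print("grip",g)
print(blobs(W["img"],(0,0,60),(180,60,170),60)[:8])
bt=plane(W,(253.5,288+12+3),.119);print("blade",bt)
rel(s,[*g,.088],145)
```

```text
pockets [0.6249 0.0162 0.075 ] [0.6431 0.0401 0.075 ]
y ang 52.5889503579645 len 0.03004233411271418
handle top [0.586 0.066 0.118]
x ang 141.86109601258593 0.06063521440155402
grip [0.61708829 0.04374234]
[(7141, [169.9, 204.2], [50, 130, 242, 161]), (645, [412.0, 228.0], [395, 214, 42, 39]), (415, [295.9, 247.9], [286, 222, 20, 50]), (307, [51.9, 288.7], [44, 271, 24, 30]), (266, [253.4, 300.1], [247, 290, 14, 21]), (232, [54.3, 324.2], [16, 313, 70, 32]), (165, [423.8, 59.2], [398, 13, 68, 80]), (139, [169.3, 256.7], [161, 251, 18, 13])]
blade [0.61809188 0.04033414 0.119     ]
tool-delta mm [-97.8   1.3  97.8] pos [536.2  98.8 185.8] xang 145.0 tilt 0.02 gap 29.7 turn 0.000
```

```bash
python3 -m inch '[[0.6,-33,0,0,0.04],[0.6,-33,1,0,0],[0.6,-33,1,0,0],[0.6,0,0,20,0],[0.6,0,0,20,0],[0.6,0,0,0,0],[0.6,0,0,0,0]]'
python3 - <<'E'
from h import *
from cell import *
s=telemetry.get_state();rel(s,[.617,.042,.087],142.7)
E
```

```text
t: 9.35
ee_pos: [0.6176, 0.0397, 0.1434]
eef_rot: [-0.002, 0.321, 0.947, -0.001]
wrist_force: [-0.6, -0.6, 0.1]
finger_gap: 0.0511
grasp_force: 0.0
tool-delta mm [ 1.6  1.6 56.4] pos [617.6  39.7 143.4] xang 142.5 tilt 0.24 gap 51.1 turn -0.003
```

```bash
python3 -m inch '[[0.6,1.5,1,18,0],[0.6,0,0,18,0],[0.6,0,0,18,0],[0.6,0,0,2,0],[0.6,0,0,0,0],[0.6,0,0,0,0]]'
python3 -m inch '[[0,0,0,0,0],[0,0,0,0,0],[0,0,0,0,0],[0,0,0,0,0],[0,0,0,0,0],[0,0,0,0,0],[0,0,0,0,0],[0,0,0,0,0]]'
python3 - <<'E'
from h import *
from cell import *
s=telemetry.get_state();rel(s,[.617,.042,.087],142.7)
E
```

```text
t: 9.85
ee_pos: [0.6191, 0.0422, 0.0908]
eef_rot: [0.001, 0.321, 0.947, 0.0]
wrist_force: [0.6, -0.5, -0.1]
finger_gap: 0.0515
grasp_force: 0.0
t: 10.52
ee_pos: [0.6179, 0.0414, 0.0904]
eef_rot: [0.0, 0.321, 0.947, -0.0]
wrist_force: [-3.1, -3.9, 6.0]
finger_gap: 0.0111
grasp_force: 59.4
tool-delta mm [ 1.1 -0.1  3.4] pos [617.9  41.4  90.4] xang 142.6 tilt 0.06 gap 11.1 turn -0.002
```

```bash
python3 -m inch '[[0,0,0,-4,0],[0,0,0,-8,0],[0,0,0,-12,0],[0,0,0,-15,0],[0,0,0,-20,0],[0,0,0,-20,0],[0,0,0,-20,0],[0,0,0,-15,0],[0,0,0,-6,0],[0,0,0,0,0],[0,0,0,0,0],[0,0,0,0,0]]'
python3 - <<'E'
from h import *
from cell import *
s=telemetry.get_state();rel(s,[.548,.3236,.2],142.7)
cs={n:capture(n) for n in("scene","side","wrist")};pickle.dump((s,cs),open('c7.pkl','wb'))
X=s["ee_pos"]-[0,0,.03];o=[]
for n in("scene","side"):
    c=cs[n];q=proj(c,X).astype(int);o.append(cv2.resize(c["img"][q[1]-50:q[1]+50,q[0]-50:q[0]+50],(400,400),interpolation=cv2.INTER_CUBIC))
cv2.imwrite('pics/7.png',np.hstack(o))
E
```

```text
t: 11.52
ee_pos: [0.6166, 0.0424, 0.2078]
eef_rot: [-0.002, 0.321, 0.947, -0.0]
wrist_force: [-0.2, 0.1, -2.7]
finger_gap: 0.011
grasp_force: 58.8
tool-delta mm [225.2 181.7   8.1] pos [616.6  42.4 207.8] xang 142.6 tilt 0.18 gap 11.0 turn -0.002
```

View pics/7.png

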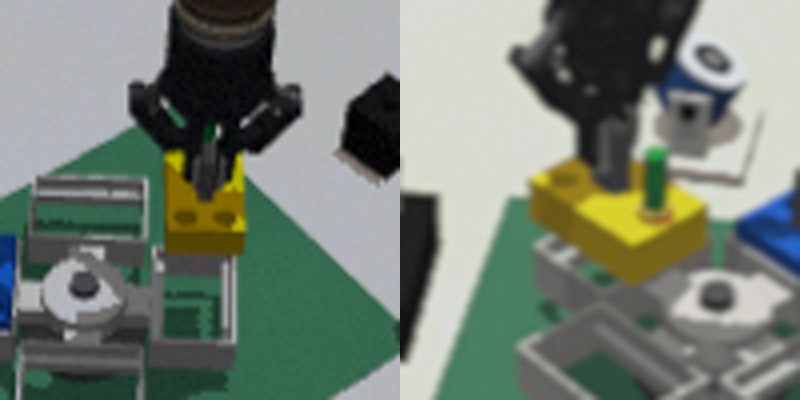

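Run:
```python
from h import *
c,s=pickle.load(open('c1.pkl','rb'))
m=cv2.inRange(cv2.cvtColor(c["img"],cv2.COLOR_BGR2HSV),(0,0,0),(180,255,45));m[:170]=0;m[265:]=0;m[:,:210]=0;m[:,300:]=0
m=cv2.morphologyEx(m,cv2.MORPH_CLOSE,np.ones((25,25)))
cn=max(cv2.findContours(m,0,1)[0],key=cv2.contourArea);ap=cv2.approxPolyDP(cv2.convexHull(cn),3,True)[:,0]
for p in ap: print(p,plane(c,p,.06).round(4)[:2],plane(c,p,0).round(4)[:2])
s7,cs=pickle.load(open('c7.pkl','rb'));W=cs["wrist"];R,p=T(s7)
def yplane(c,px):
    o,v=ray(c,px);o=R.T@(o-p);v=R.T@v;return (o-v*o[1]/v[1])*1000 if 0 else (o,v)
C=-W["R"].T@W["t"];print("cam in tool",(R.T@(C-p)*1000).round(1),(R.T@W["R"].T).round(3))
for k in("green","yellow","red1"):print(k,blobs(W["img"],*COL[k],amin=20)[:6])
print("collar",blobs(W["img"],(12,90,60),(22,255,255),10)[:5])
```

```text
[257 183] [0.5034 0.3565] [0.519  0.3459]
[285 212] [0.5449 0.362 ] [0.5698 0.3526]
[291 236] [0.5711 0.3522] [0.602  0.3405]
[252 264] [0.5751 0.2995] [0.607  0.2759]
[219 231] [0.5233 0.2944] [0.5434 0.2697]
[225 211] [0.509 0.313] [0.5258 0.2925]
cam in tool [  79.2    0.7 -143.2] [[ 0.001 -0.951 -0.31 ]
 [ 1.     0.001  0.001]
 [-0.001 -0.31   0.951]]
green [(13971, [176.8, 80.3], [0, 0, 407, 225]), (2439, [167.6, 70.3], [128, 47, 84, 53]), (1475, [129.5, 233.1], [67, 176, 142, 109]), (1450, [177.0, 232.5], [145, 216, 62, 33]), (968, [257.3, 182.2], [242, 157, 31, 46]), (285, [255.8, 127.7], [234, 122, 44, 11])]
yellow [(8353, [254.7, 186.3], [202, 134, 108, 133])]
red1 [(1345, [455.1, 152.9], [434, 133, 43, 41]), (66, [253.0, 150.3], [239, 147, 32, 13]), (21, [65.0, 126.9], [60, 124, 15, 11])]
collar [(315, [256.6, 137.0], [204, 134, 102, 6]), (50, [241.3, 168.8], [238, 163, 8, 13]), (50, [218.2, 249.5], [209, 234, 24, 34]), (46, [243.3, 219.0], [233, 207, 21, 26]), (24, [270.0, 224.3], [266, 216, 13, 13])]
```

```bash
python3 -m inch '[[0,8,12,0,0],[0,16,24,0,0],[0,16,24,0,0],[0,16,24,0,0],[0,16,24,0,0],[0,16,24,0,0],[0,16,24,0,0],[0,16,24,0,0],[0,16,24,0,0],[0,16,24,0,0],[0,8,13,0,0],[0,0,0,0,0]]'
python3 -m inch '[[0,0,0,5,-0.06],[0,0,0,10,-0.11],[0,0,0,10,-0.12],[0,0,0,10,-0.12],[0,0,0,10,-0.12],[0,0,0,10,-0.12],[0,0,0,0,-0.09],[0,0,0,0,0],[0,0,0,0,0]]'
cat >> h.py <<'E'
def inplane(c,st,px):  # pixel -> point in tool y=ymid plane; returns tool x,z mm (uses depth from plane y)
    pass
E
python3 - <<'E'
from h import *
from cell import *
s=telemetry.get_state();rel(s,[.6362,.3312,.0974],185)
cs={n:capture(n) for n in("scene","side","wrist")};pickle.dump((s,cs),open('c8.pkl','wb'))
R,p=T(s)
for n in cs:
    c=cs[n];print(n,"pred handle top px",proj(c,p+R@[.038,0,-.0276]).round(1),"collar",proj(c,p+R@[.038,0,.013]).round(1))
    for k in("green","yellow"):print(k,blobs(c["img"],*COL[k],amin=10)[:8])
E
```

```text
t: 12.67
ee_pos: [0.6363, 0.3352, 0.2084]
eef_rot: [-0.001, 0.319, 0.948, 0.001]
wrist_force: [0.6, -0.0, -3.7]
finger_gap: 0.0106
grasp_force: 58.9
t: 13.42
ee_pos: [0.6372, 0.3299, 0.1538]
eef_rot: [-0.0, -0.042, 0.999, -0.0]
wrist_force: [-0.0, -0.1, -2.8]
finger_gap: 0.0108
grasp_force: 58.9
tool-delta mm [ 0.8  1.4 56.4] pos [637.2 329.9 153.8] xang -175.2 tilt 0.06 gap 10.8 turn -0.003
scene pred handle top px [352.1 118.4] collar [350.1 127. ]
green [(2626, [269.6, 204.5], [193, 158, 146, 97]), (169, [273.6, 147.1], [259, 138, 28, 20]), (116, [286.1, 186.5], [280, 180, 13, 14]), (93, [257.0, 207.5], [244, 203, 28, 9]), (65, [261.6, 164.4], [252, 162, 21, 6]), (63, [271.2, 232.6], [266, 225, 12, 17]), (47, [239.7, 162.5], [234, 158, 11, 9]), (36, [293.9, 157.1], [290, 154, 10, 8])]
yellow [(229, [356.6, 135.3], [341, 125, 31, 21]), (22, [292.9, 233.9], [291, 232, 5, 5])]
side pred handle top px [245.8 298.4] collar [245.9 313.5]
green [(98, [247.9, 303.7], [244, 296, 9, 18])]
yellow [(1247, [230.8, 320.3], [207, 300, 50, 37])]
wrist pred handle top px [253.7 190.6] collar [254.1 167.3]
green [(29858, [66.5, 116.6], [0, 0, 137, 236]), (719, [258.2, 185.8], [243, 171, 31, 30])]
yellow [(7639, [254.9, 190.0], [203, 141, 106, 126]), (14, [250.8, 153.3], [246, 151, 12, 4])]
```

```bash
python3 -m inch '[[0,0,1,10,0],[0,0,0,15,0],[0,0,0,15,0],[0,0,0,12,0],[0,0,0,4,0],[0,0,0,0,0],[0,0,0,0,0]]'
python3 -m inch '[[0,3,0,0,0],[0,3,0,0,0],[0,3,0,0,0],[0,0,0,0,0]]'
python3 - <<'E'
from cell import *
s=telemetry.get_state();print(s["ee_pos"],s["wrist_force"],s["torque"])
E
```

```text
t: 14.15
ee_pos: [0.6367, 0.3316, 0.0972]
eef_rot: [-0.001, -0.044, 0.999, -0.0]
wrist_force: [0.3, -1.2, -3.4]
finger_gap: 0.0109
grasp_force: 58.9
t: 14.48
ee_pos: [0.6293, 0.3315, 0.0997]
eef_rot: [0.002, -0.044, 0.999, 0.001]
wrist_force: [1.9, 0.5, -2.1]
finger_gap: 0.011
grasp_force: 58.8
[0.62927453 0.33146159 0.0997397 ] [ 1.87480871  0.46185621 -2.14406682] [ 0.08676474 -0.54861971  0.0743995 ]
```

```bash
python3 -m inch '[[0,2.2,0,-1.6,0],[0,2.3,0,-1.6,0],[0,2.4,0,-1.5,0],[0,2.5,0,-1.4,0],[0,0,0,0,0]]'
cat > tilt.py <<'E'
from h import *
from cell import *
s=telemetry.get_state();R,p=T(s);print(p.round(4),s["wrist_force"].round(1),s["torque"].round(2),round(s["finger_gap"]*1000,1))
cs={n:capture(n) for n in("scene","side","wrist")};pickle.dump((s,cs),open('ct.pkl','wb'))
def P(c,th,x,z,y=0): # insert-frame point (mm) -> pixel at tilt th (deg)
    t=np.radians(th);a,b=x+7,z-64.4
    return proj(c,p+R@np.array([a*np.cos(t)+b*np.sin(t),y,-19-(-a*np.sin(t)+b*np.cos(t))])/1000)
W,E=cs["wrist"],cs["side"]
ye=max(blobs(W["img"],*COL["yellow"],amin=50));print("wrist yellow",ye,"green",[b for b in blobs(W["img"],*COL["green"],amin=100) if abs(b[1][0]-256)<15][:2])
hs=[b for b in blobs(E["img"],*COL["green"],amin=20) if np.hypot(*(np.array(b[1])-P(E,15,32,54)))<25];print("side green",hs[:2])
m=cv2.inRange(cv2.cvtColor(E["img"],cv2.COLOR_BGR2HSV),*map(np.array,COL["green"]))
if hs:
    x,y,w,h=hs[0][2];q=np.argwhere(m[y:y+h,x:x+w]>0)[:,::-1].astype(np.float32)
    vx,vy=cv2.fitLine(q,cv2.DIST_L2,0,.01,.01)[:2].ravel();print("side handle axis deg",round(float(np.degrees(np.arctan2(vx,vy)+np.pi/2)%180-90),1))
for th in(0,5,10,15,20,25,30):
    d=P(E,th,32,73)-P(E,th,32,36)
    print(th,"W top edge",P(W,th,45,30).round(0),"W low edge",P(W,th,45,0).round(0),"W handle top",P(W,th,32,73).round(0),"E handle mid",P(E,th,32,54).round(1),"E axis",round(float(np.degrees(np.arctan(d[0]/d[1]))),1))
E
python3 tilt.py
```

```text
t: 14.9
ee_pos: [0.6218, 0.3306, 0.1063]
eef_rot: [0.004, -0.044, 0.999, 0.001]
wrist_force: [4.6, -0.5, -3.4]
finger_gap: 0.0109
grasp_force: 58.6
[0.6218 0.3306 0.1063] [ 4.6 -0.5 -3.4] [ 0.07 -1.29  0.14] 10.9
wrist yellow (7291, [255.5, 194.0], [204, 146, 103, 122]) green [(696, [257.1, 182.9], [243, 168, 30, 30])]
side green [(69, [254.7, 325.8], [252, 318, 6, 16])]
side handle axis deg -8.3
0 W top edge [255. 143.] W low edge [255. 136.] W handle top [255. 190.] E handle mid [254.2 324.4] E axis -1.0
5 W top edge [255. 148.] W low edge [255. 143.] W handle top [255. 186.] E handle mid [253.7 325.5] E axis -8.3
10 W top edge [255. 152.] W low edge [255. 151.] W handle top [255. 183.] E handle mid [253.  326.6] E axis -15.6
15 W top edge [255. 157.] W low edge [255. 159.] W handle top [255. 181.] E handle mid [252.1 327.7] E axis -22.7
20 W top edge [255. 163.] W low edge [255. 167.] W handle top [255. 179.] E handle mid [251.1 328.6] E axis -29.7
25 W top edge [255. 168.] W low edge [255. 176.] W handle top [255. 179.] E handle mid [250.  329.5] E axis -36.3
30 W top edge [255. 174.] W low edge [255. 184.] W handle top [255. 178.] E handle mid [248.8 330.3] E axis -42.6
```

```bash
python3 -m inch '[[0,2.5,0,-1.4,0],[0,2.6,0,-1.3,0],[0,2.6,0,-1.2,0],[0,2.7,0,-1.2,0],[0,2.7,0,-1.1,0],[0,0,0,0,0]]'; python3 tilt.py
```

```text
t: 15.55
ee_pos: [0.6095, 0.3296, 0.113]
eef_rot: [0.005, -0.044, 0.999, 0.001]
wrist_force: [6.8, 0.4, -3.3]
finger_gap: 0.0112
grasp_force: 58.6
[0.6095 0.3296 0.113 ] [ 6.8  0.4 -3.3] [-0.01 -1.46  0.17] 11.2
wrist yellow (6558, [255.7, 200.7], [207, 158, 97, 110]) green [(623, [257.1, 181.6], [243, 168, 29, 28])]
side green [(67, [259.0, 326.0], [255, 319, 9, 15])]
side handle axis deg -23.1
0 W top edge [255. 143.] W low edge [255. 136.] W handle top [255. 190.] E handle mid [260.7 322.5] E axis -1.8
5 W top edge [255. 148.] W low edge [255. 143.] W handle top [255. 186.] E handle mid [260.1 323.7] E axis -9.0
10 W top edge [255. 152.] W low edge [255. 151.] W handle top [255. 183.] E handle mid [259.4 324.8] E axis -16.2
15 W top edge [255. 157.] W low edge [255. 159.] W handle top [255. 181.] E handle mid [258.5 325.8] E axis -23.4
20 W top edge [255. 163.] W low edge [255. 167.] W handle top [255. 179.] E handle mid [257.5 326.8] E axis -30.2
25 W top edge [255. 168.] W low edge [255. 176.] W handle top [255. 179.] E handle mid [256.4 327.7] E axis -36.8
30 W top edge [255. 174.] W low edge [255. 184.] W handle top [255. 178.] E handle mid [255.2 328.5] E axis -43.0
```

```bash
python3 -m inch '[[0,2.8,0,-1.1,0],[0,2.8,0,-1,0],[0,2.8,0,-0.9,0],[0,2.8,0,-0.9,0],[0,2.8,0,-0.8,0],[0,0,0,0,0]]'; python3 tilt.py
```

```text
t: 16.2
ee_pos: [0.5958, 0.3283, 0.1179]
eef_rot: [0.005, -0.044, 0.999, 0.001]
wrist_force: [6.9, -0.2, -3.1]
finger_gap: 0.0113
grasp_force: 58.5
[0.5958 0.3283 0.1179] [ 6.9 -0.2 -3.1] [-0.03 -1.48  0.18] 11.3
wrist yellow (5306, [255.4, 208.9], [209, 171, 95, 98]) green [(580, [256.9, 182.5], [244, 169, 27, 28])]
side green [(70, [263.4, 326.5], [258, 320, 12, 14])]
side handle axis deg -37.1
0 W top edge [255. 143.] W low edge [255. 136.] W handle top [255. 190.] E handle mid [267.8 321.4] E axis -2.5
5 W top edge [255. 148.] W low edge [255. 143.] W handle top [255. 186.] E handle mid [267.2 322.5] E axis -9.7
10 W top edge [255. 152.] W low edge [255. 151.] W handle top [255. 183.] E handle mid [266.5 323.6] E axis -16.9
15 W top edge [255. 157.] W low edge [255. 159.] W handle top [255. 181.] E handle mid [265.6 324.7] E axis -24.0
20 W top edge [255. 163.] W low edge [255. 167.] W handle top [255. 179.] E handle mid [264.6 325.6] E axis -30.8
25 W top edge [255. 168.] W low edge [255. 176.] W handle top [255. 179.] E handle mid [263.5 326.5] E axis -37.3
30 W top edge [255. 174.] W low edge [255. 184.] W handle top [255. 178.] E handle mid [262.2 327.3] E axis -43.4
```

```bash
python3 -m inch '[[0,-4,0,0,0],[0,-8,0,0,0],[0,-4,0,-8,0],[0,0,0,-16,0],[0,0,0,-24,0],[0,0,0,-24,0],[0,0,0,-24,0],[0,0,0,-24,0],[0,0,0,-14,0.08],[0,0,0,-6,0.08],[0,0,0,0,0],[0,0,0,0,0]]'; python3 tilt.py
python3 - <<'E'
from h import *
s,_=pickle.load(open('ct.pkl','rb'));rel(s,[.5088,-.2898,.2583],176)
E
```

```text
t: 17.35
ee_pos: [0.6073, 0.3292, 0.2555]
eef_rot: [-0.0, 0.035, 0.999, -0.0]
wrist_force: [0.2, 0.3, -3.9]
finger_gap: 0.011
grasp_force: 58.6
[0.6073 0.3292 0.2555] [ 0.2  0.3 -3.9] [ 0.02  0.06 -0.01] 11.0
wrist yellow (5305, [255.7, 208.8], [209, 171, 95, 98]) green [(582, [256.0, 182.1], [243, 169, 27, 27])]
side green [(105, [258.7, 274.4], [252, 267, 14, 17])]
side handle axis deg -33.4
0 W top edge [255. 145.] W low edge [256. 137.] W handle top [255. 193.] E handle mid [262.2 269.2] E axis -0.9
5 W top edge [255. 150.] W low edge [256. 145.] W handle top [255. 189.] E handle mid [261.6 270.5] E axis -7.5
10 W top edge [255. 154.] W low edge [256. 153.] W handle top [255. 186.] E handle mid [260.8 271.7] E axis -14.3
15 W top edge [255. 159.] W low edge [256. 161.] W handle top [255. 184.] E handle mid [259.9 272.9] E axis -21.1
20 W top edge [255. 165.] W low edge [256. 169.] W handle top [255. 182.] E handle mid [258.8 274. ] E axis -28.0
25 W top edge [255. 170.] W low edge [256. 177.] W handle top [255. 181.] E handle mid [257.7 274.9] E axis -34.8
30 W top edge [255. 176.] W low edge [256. 186.] W handle top [255. 181.] E handle mid [256.4 275.8] E axis -41.5
tool-delta mm [  54.5 -624.4   -2.7] pos [607.3 329.2 255.5] xang 175.9 tilt 0.05 gap 11.0 turn -0.001
```

Tilt ≈ 25° as needed, with the handle still in its place. Now the long sideways move to the focus.

```bash
python3 -m inch '[[0,1,-8,0,0],[0,2,-16,0,0],[0,2,-24,0,0],[0,2,-28,0,0],[0,2,-28,0,0],[0,2,-28,0,0],[0,2,-28,0,0],[0,2,-28,0,0],[0,2,-28,0,0],[0,2,-28,0,0],[0,2,-28,0,0],[0,2,-28,0,0]]'
python3 -m inch '[[0,3,-28,0,0],[0,3,-28,0,0],[0,3,-28,0,0],[0,3,-28,0,0],[0,3,-28,0,0],[0,3,-28,0,0],[0,3,-28,0,0],[0,3,-28,0,0],[0,3,-24,0,0],[0,2,-18,0,0],[0,0,-8,0,0],[0,0,0,0,0]]'
python3 - <<'E'
from h import *
from cell import *
s=telemetry.get_state();rel(s,[.5088,-.2898,.2583],176)
W=capture("wrist");S=capture("scene");print(blobs(W["img"],*COL["blue"],amin=20)[:4],blobs(W["img"],*COL["yellow"],amin=50)[:1])
print(proj(W,[.593,-.294,.08]))
E
```

```text
t: 18.5
ee_pos: [0.5617, 0.0299, 0.2546]
eef_rot: [-0.001, 0.036, 0.999, -0.0]
wrist_force: [0.1, 0.6, -2.7]
finger_gap: 0.0109
grasp_force: 58.7
t: 19.5
ee_pos: [0.5132, -0.2411, 0.2548]
eef_rot: [-0.0, 0.038, 0.999, -0.0]
wrist_force: [0.6, 0.8, -2.7]
finger_gap: 0.0111
grasp_force: 58.7
tool-delta mm [  0.8 -48.8  -3.5] pos [ 513.2 -241.1  254.8] xang 175.7 tilt 0.04 gap 11.1 turn -0.005
[(3187, [380.2, 139.9], [336, 94, 95, 95]), (536, [14.4, 314.4], [0, 285, 34, 54]), (90, [403.5, 119.6], [396, 113, 14, 14]), (33, [374.5, 107.8], [367, 97, 17, 22])] [(5369, [256.1, 208.9], [208, 171, 96, 98])]
[217.55615941 230.49617705]
```

```bash
python3 -m inch '[[0,0,-12,-1,0],[0,0,-16,-1,0],[0,0,-14,-1,0],[0,0.5,-7,-0.5,0],[0,0,0,0,0],[0,0,0,0,0],[0,0,0,0,0],[0,0,0,0,0]]'
python3 tilt.py
python3 - <<'E'
from h import *
s,cs=pickle.load(open('ct.pkl','rb'));rel(s,[.5088,-.2898,.2583],176)
c=cs["scene"];R,p=T(s)
u=lambda x,z:p+R@np.array([(x+7)*.906+(z-64.4)*.423,0,-19+(x+7)*.423-(z-64.4)*.906])/1000
print("underside",u(0,0).round(4),"handle mid pred px",proj(c,u(32,54)),"green",[b for b in blobs(c["img"],*COL["green"],8) if abs(b[1][0]-proj(c,u(32,54))[0])<20])
d=pickle.load(open('c0.pkl','rb'))
for n,q in(("blue",COL["blue"]),("jar",COL["red1"])):print(n,blobs(d["side"]["img"],*q,100)[:1],blobs(cs["side"]["img"],*q,100)[:1])
E
```

```text
t: 20.27
ee_pos: [0.5099, -0.2878, 0.2586]
eef_rot: [-0.0, 0.036, 0.999, 0.0]
wrist_force: [0.0, 0.6, -2.9]
finger_gap: 0.0108
grasp_force: 58.9
[ 0.5099 -0.2878  0.2586] [ 0.   0.6 -2.9] [-0.    0.03  0.03] 10.8
wrist yellow (5280, [255.8, 208.9], [209, 171, 95, 98]) green [(589, [255.7, 182.3], [243, 169, 27, 28])]
side green [(25, [332.6, 127.7], [329, 123, 8, 11])]
side handle axis deg -32.7
0 W top edge [255. 143.] W low edge [255. 136.] W handle top [254. 190.] E handle mid [335.6 123.6] E axis -6.0
5 W top edge [255. 148.] W low edge [255. 143.] W handle top [254. 186.] E handle mid [335.1 124.6] E axis -11.5
10 W top edge [255. 152.] W low edge [255. 151.] W handle top [254. 183.] E handle mid [334.5 125.6] E axis -16.9
15 W top edge [255. 157.] W low edge [255. 159.] W handle top [254. 181.] E handle mid [333.8 126.6] E axis -22.4
20 W top edge [255. 163.] W low edge [255. 167.] W handle top [254. 179.] E handle mid [333.  127.5] E axis -27.8
25 W top edge [255. 168.] W low edge [255. 176.] W handle top [254. 179.] E handle mid [332.2 128.3] E axis -33.1
30 W top edge [255. 174.] W low edge [255. 184.] W handle top [254. 178.] E handle mid [331.2 129.1] E axis -38.5
tool-delta mm [ 1.  -2.1  0.3] pos [ 509.9 -287.8  258.6] xang 175.8 tilt 0.04 gap 10.8 turn -0.003
underside [ 0.5308 -0.2893  0.2163] handle mid pred px [171.69022391 166.23003248] green []
blue [(399, [314.3, 221.8], [296, 210, 39, 24])] [(399, [314.3, 221.8], [296, 210, 39, 24])]
jar [(242, [201.6, 295.0], [193, 287, 18, 17])] [(242, [201.6, 295.0], [193, 287, 18, 17])]
```

```bash
python3 -c "
from cell import ticket
print(ticket.sign_off())"
```

```text
the job is handed in; nothing more can be done
None
```

I handed the job in at about 20 s of the 58 s allowed. The arm is holding the yellow insert, with the check pin home in it, at the focus point by my measurements: about 25° tilt, underside within about 2 mm. The hand-in returned no verdict. I tilted the insert by pushing it against the black block while gripped, because the tool could only point straight down.

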